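Load the three forming rings onto the sprung post of a bench former

TASK

Load the bench former: put the wide steel ring on its post first, then the brass ring, then the red ring on top. The sprung post grips the rings, so press each one down flat and fully home, with no gap under it, before the next goes on; use the gripper itself to press. Leave the black ring and the tools, sheet and wood block where they lie.

Things in the scene. Friction and masses are not known exactly. Their poses are not given: they have to be found in the camera images.
- former: blue round forming head, bolted down and rigid: flange 112 mm across and 8 mm high, on it a round dish with a steel post rising from its middle. Origin at the centre of the flange's underside, on the table; z up along the post
- rim (a point): centre of the dish's mouth, 35 mm above the table. Dish outer diameter 88, inner 72, its floor (the seat) 17 to 27 mm down. Fingers that grip the steel ring by its rim do not fit into the dish: let go above it and push on the ring's upper face, fingertips on both sides of the post
- seat (a point): centre of the top of the steel seat plate, 67 mm across, that is the dish's floor: here the underside of the steel ring must rest. It is fixed hard, but set to a different height each time, 8 to 18 mm above the table; z up
- post_tip (a point): centre of the post's top, 80 mm above the table. Post 20 mm in diameter, its top 7 mm tapering to 14 mm
- strip0 (a joint): inward travel in m of one of three vertical brass spring strips, 120 degrees apart, 9 to 67 mm above the table, standing out to a 24.6 mm circle. They yield inwards and drag on a ring with 4 to 14 N: a released ring stays stuck and must be pushed until it stops hard on the seat or the ring below. 20 N of push over the drag does no harm
- steel_ring: wide bright steel ring: a flat ring 52 mm across, 16 mm thick, bore 23 mm, about 210 g (varies), lying flat on the table; origin at the centre of its underside, z along its axis (up). Goes on first; its underside ends on the seat
- brass_ring: yellow brass ring: a flat ring 46 mm across, 12 mm thick, bore 23 mm, about 120 g (varies), lying flat on the table; origin at the centre of its underside, z along its axis (up). Goes on second; its underside ends 16 mm above the seat
- red_ring: red plastic ring: a flat ring 40 mm across, 14 mm thick, bore 23 mm, about 60 g (varies), lying flat on the table; origin at the centre of its underside, z along its axis (up). Goes on third; its underside ends 28 mm above the seat
- black_ring: black plastic ring 44 mm across, 14 mm thick, bore only 14 mm, too small for the post; not part of the job. Origin at the centre of its underside
- file: file with a wooden handle, about 215 mm long and 15 mm high, lying along its x axis between the rings and the former; origin on the table
- ball_hammer: hammer 280 mm long, lying along its x axis; origin on the table
- steel_sheet: dark steel sheet 90 x 70 x 4 mm, lying flat
- wood_block: light wooden block 120 x 90 x 30 mm
- red_pliers: pliers with red handles, about 165 mm long
- blue_pliers: pliers with blue handles, about 165 mm long
Mind the look-alikes: they are no part of the job. Leave any green or purple look-alike of the steel_ring alone.

How it is judged:
On the way, in this order (a step that is already met when the one before it is completed fails the run):
1. the steel ring is fully home on the post (horizontal distance between steel_ring and seat below 0.003 m and z of steel_ring in the frame of seat between -0.002 and 0.002 m and angle between steel_ring's own z axis and vertical below 0.1 rad), for 0.2 s.
2. the brass ring is fully home on the post (all of step 1 and horizontal distance between brass_ring and seat below 0.003 m and z of brass_ring in the frame of seat between 0.014 and 0.018 m and angle between brass_ring's own z axis and vertical below 0.1 rad), for 0.2 s.
3. the red ring is fully home on the post (all of step 2 and horizontal distance between red_ring and seat below 0.003 m and z of red_ring in the frame of seat between 0.026 and 0.03 m and angle between red_ring's own z axis and vertical below 0.1 rad), for 0.2 s.
At the end, for the whole second after the job is handed in: Steel, brass and red ring lie on the post in that order from below, at rest and level within 0.1 rad, centred on the post within 3 mm, their undersides 0, 16 and 28 mm above the seat, each within 2 mm; each was home before the next one was (all of step 3 and linear speed of each of steel_ring, brass_ring, red_ring below 0.01 m/s); the robot touches nothing.
It fails at once if the black ring is moved by more than 30 mm (distance of black_ring from where it was at the start of the episode above 0.03 m).
It fails at once if a bench tool, the sheet or the wooden block is moved by more than 30 mm (distance of any of file, ball_hammer, steel_sheet, wood_block, red_pliers, blue_pliers from where it was at the start of the episode above 0.03 m).
It also fails if it takes over 72 s, if anything falls off the work surface, if the arm or the gripper's body presses on something with over 40 N, if the wrist force passes 120 N, or if a joint passes its speed limit or range.

ROBOT

A 7-joint arm with a two-finger parallel gripper is mounted at the origin on the work surface. World frame = base frame: x ahead of the robot, y to its left, z up, the work surface at z = 0. Lengths are in m, angles in rad, forces in N, time in s.
With the tool pointing down it reaches from about 0.425 to 0.925 m from the base axis. Payload 6.8 kg.
Tool frame: the origin (TCP) lies at the very end of the fingers, on their centre line; the grasp point (between the pads) lies 19 mm behind it; z points along the fingers, y is the line along which they close (so a half turn about z gives the same grasp; the last joint's range is limited). The gripper opens to 88 mm and grips with 3 to 60 N. Pads are 20 mm wide; open, the fingers measure 115 mm over their backs; the gripper's body (75 mm by 178 mm) begins 61 mm behind the grasp point.
Start: joints at [-1.442, 0.477, 0.022, 1.555, -0.011, 1.109, -0.083], TCP at [0.158, 0.656, 0.197] pointing down, gripper open.
Joint ranges: [-2.96, 2.96], [-0.34, 2.1], [-1.41, 1.46], [0.24, 2.44], [-1.37, 4.51], [0.17, 1.92], [-2.96, 2.96]. Speed limits (rad/s): [2.39, 2.39, 3.14, 3.14, 3.14, 3.14, 3.14].

INTERFACE

Orientations are given as a unit quaternion [w, x, y, z].
In Python, from plant import ctrl, viewer, job_done gives the robot as it stands.
- The arm moves only by the shell command python3 -m crank 'ROWS' [FORCE]. ROWS is JSON, a list of rows, each an object of numbers: "claw": the opening, from 0 (shut) to 1 (fully open); "tx", "ty", "tz": the shift along the tool's x, y, z as a fraction of full scale; "ax", "ay", "az": the turn, a rotation vector about the tool's x, y, z as a fraction of full scale. A call has exactly 5 rows; each row is the pose to reach, as a shift and turn from the pose commanded when the call began, along the tool's axes at that moment, turning the shorter way round; what a row does not reach only later rows make up. Full scale, the value 1, is 0.1 m for a shift and 180 degrees for a turn. A row lasts 1/8 s, in which the tool goes at most 62.5 mm and 10.7 degrees, less where a joint would pass 70% of its speed; a pose out of reach is approached as far as the arm can. A call with a number of a shift or a turn outside -1 to 1 is refused whole. A call with a gripper value outside its range is refused whole. The fingers move at their own pace and stop on an object; FORCE is the grip in N (left out, the last holds). Time passes only in rows, so rows that repeat a pose let the fingers close, or fill a call up. It gives the time, the measured TCP pose, the force, the opening and the grip force at its end, in the units of the state.
- ctrl.get_state(): the state, without advancing time (a new reading comes with each control period).
- viewer.camera(name): name is "side" or "top"; returns a dict with "img" (384x512x3 uint8, red, green, blue), "range_z" (384x512 float32, m along the optical axis (not along the pixel's ray), 0 where there is no reading), "K" (3x3 intrinsics, pixels), "D" ([k1, k2, p1, p2, k3] as OpenCV has them; the pictures are not rectified), "world_to_cam" (4x4, takes a point from world to camera coordinates). Camera axes: x right, y down, z forward; pixel columns grow to the right and rows downward; lengths in m; the calibration is good to about 2 mm. A picture is of the moment at which its call begins.
- job_done(): hands the job in; it is judged then, once.
The state is a dict: "time_s": time; "joint_pos": joint angles; "joint_velocities": joint speeds; "effort": joint torques, N m; "position": TCP position; "tcp_rot": TCP orientation; "ft_force": force on the tool from outside, world axes, zero at the start; "torque": the same for the moment, N m; "width": opening from 0.0 (shut) to 1.0 (fully open); "grasp_force": force on a finger pad.
Only numpy, scipy, OpenCV 4.12 (cv2) and the standard library are available. Lean on these libraries where they do the work, as an engineer would, in place of code of your own. Each camera call takes 0.05 s, during which the arm holds its last target. There are 200 camera calls.

## Working session

There is one attempt and no reset: what is moved stays moved. The work goes in short steps, Python scripts to look and compute and a shell command to move; the robot and the scene stay as the last step left them, time stands still between calls to the robot, and variables do not carry over. Pictures are saved under pics/ and viewed, at most 10 in all, crops included, and the job is handed in when it is done.

```bash
mkdir -p pics; cat > h.py <<'E'
import numpy as np, cv2
from plant import ctrl, viewer
def snap(n,f=None):
    c=viewer.camera(n)
    if f: cv2.imwrite('pics/'+f,c['img'][:,:,::-1])
    return c
def world(c,u,v,z=None):
    # point from depth, or at height z
    K=np.array(c['K']);D=np.array(c['D']);T=np.linalg.inv(np.array(c['world_to_cam']))
    p=cv2.undistortPoints(np.array([[[u,v]]],float),K,D)[0,0]
    d=T[:3,:3]@np.array([p[0],p[1],1]);o=T[:3,3]
    if z is None:
        s=np.median(c['range_z'][int(v)-1:int(v)+2,int(u)-1:int(u)+2])
    else: s=(z-o[2])/d[2]
    return o+s*d
E
python3 - <<'E'
from h import *
import pickle
for n in ('top','side'):
    c=snap(n,n+'1.png'); pickle.dump(c,open(n+'1.pkl','wb'))
    print(n,np.linalg.inv(np.array(c['world_to_cam'])).round(3).tolist(),np.array(c['K']).round(1).tolist())
s=ctrl.get_state(); print(s)
E
```

```text
top [[-0.01, -0.983, 0.182, 0.325], [-1.0, 0.012, 0.008, -0.017], [-0.01, -0.182, -0.983, 1.171], [0.0, 0.0, 0.0, 1.0]] [[417.8, 0.0, 256.9], [0.0, 417.8, 189.0], [0.0, 0.0, 1.0]]
side [[-0.993, -0.078, 0.086, 0.427], [-0.117, 0.637, -0.762, 0.882], [0.005, -0.767, -0.642, 0.824], [0.0, 0.0, 0.0, 1.0]] [[367.1, 0.0, 244.8], [0.0, 367.1, 191.8], [0.0, 0.0, 1.0]]
{'time_s': 0.1, 'joint_pos': array([-1.44211299,  0.47772641,  0.02233131,  1.55630642, -0.01152804,
        1.10930202, -0.08311062]), 'joint_velocities': array([ 1.07934362e-04, -3.03140123e-03,  3.00972194e-05, -2.42245771e-03,
       -1.96221648e-03, -6.29978568e-04, -1.68472749e-04]), 'effort': array([ 3.16804966e-03, -5.84091496e+01,  1.53939620e+00, -2.73312593e+01,
       -5.42248611e-02,  1.31263564e-02,  6.01948818e-05]), 'position': array([0.15820288, 0.65561409, 0.19589223]), 'tcp_rot': array([-5.21118627e-05,  1.18111549e-01,  9.93000005e-01, -8.05698934e-04]), 'ft_force': array([-0.21319138,  0.16690711, -0.02192472]), 'torque': array([-0.03428979, -0.02536892,  0.01429059]), 'grasp_force': 0.0, 'width': 1.0051856220551239}
```

View pics/top1.png

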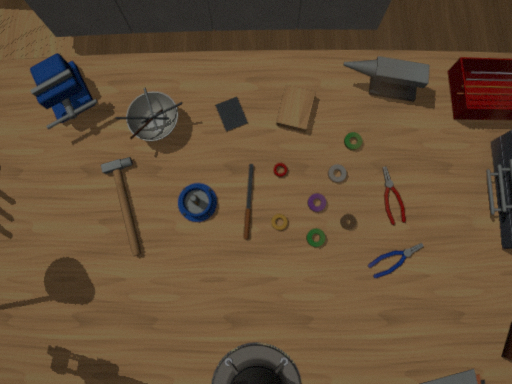

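View pics/side1.png

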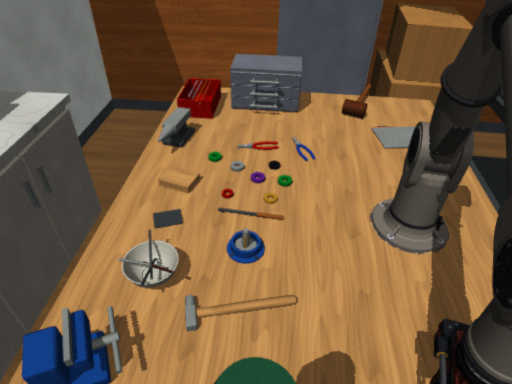

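Top view: former (198,202). Ring candidates are grey (338,174), green (353,141) and (316,238), purple (317,203), dark (348,222), yellow (280,222) and red (280,170). Grey fits the bright steel ring and dark fits the black ring. I'll confirm in one crop and measure in both views.

```bash
cat >> h.py <<'E'
def cloud(c):
    K=np.array(c['K']);D=np.array(c['D']);T=np.linalg.inv(np.array(c['world_to_cam']))
    v,u=np.mgrid[0:384,0:512]
    p=cv2.undistortPoints(np.stack([u,v],-1).reshape(-1,1,2).astype(float),K,D).reshape(384,512,2)
    P=np.concatenate([p,np.ones((384,512,1))],2)*c['range_z'][...,None]
    return P@T[:3,:3].T+T[:3,3]
def fit(c,xy,r,zlo,zhi):
    "mid-extent centre and height of the points near xy in a height band"
    W=cloud(c); m=(np.hypot(W[...,0]-xy[0],W[...,1]-xy[1])<r)&(W[...,2]>zlo)&(W[...,2]<zhi)
    P=W[m]
    if len(P)<4: return len(P)
    (cx,cy),(w,h),a=cv2.minAreaRect(P[:,:2].astype(np.float32))
    return len(P),np.round([cx,cy,np.median(P[:,2]),w,h],4).tolist(),P.mean(0).round(4).tolist()
E
python3 - <<'E'
from h import *
import pickle
t=pickle.load(open('top1.pkl','rb'));s=pickle.load(open('side1.pkl','rb'))
obs={'steel':((338,174),(237,166),.016),'brass':((280,222),(271,198),.012),'red':((280,170),(227,193),.014),'black':((348,222),(275,165),.014),'green1':((353,141),(215,156),.016),'purple':((317,203),(258,177),.016)}
for n,(a,b,h) in obs.items():
    A=world(t,*a,h)[:2];B=world(s,*b,h)[:2]
    print(n,A.round(3),B.round(3)); 
    for c,q in ((t,A),(s,A)): print('   ',fit(c,q,.035,h-.005,h+.006))
A=world(t,198,202,.035)[:2];print('former',A,world(s,245,246,.035)[:2])
for c in (t,s):
  print(fit(c,A,.06,.03,.04)); print(fit(c,A,.03,.076,.085)); print('floor',fit(c,A,.034,.006,.024))
for p in ((251,165),(248,238),(390,222)): print(p,world(t,*p,.01))
im=np.vstack([t['img'][125:255,235:365]]);cv2.imwrite('pics/crop1.png',cv2.resize(im[:,:,::-1],(580,580),interpolation=2))
im=s['img'][140:270,190:310];cv2.imwrite('pics/crop2.png',cv2.resize(im[:,:,::-1],(552,598),interpolation=2))
E
```

```text
steel [ 0.579 -0.238] [ 0.582 -0.224]
    (208, [0.5821, -0.2356, 0.0159, 0.0483, 0.0512], [0.5817, -0.2357, 0.0159])
    (94, [0.5846, -0.2343, 0.0164, 0.0515, 0.0501], [0.585, -0.2323, 0.0163])
brass [ 0.445 -0.071] [ 0.445 -0.061]
    (148, [0.4468, -0.0672, 0.0119, 0.0421, 0.042], [0.4466, -0.067, 0.0119])
    (86, [0.4484, -0.0663, 0.012, 0.041, 0.0475], [0.4493, -0.0653, 0.0119])
red [ 0.593 -0.074] [ 0.596 -0.067]
    (103, [0.5945, -0.0726, 0.0139, 0.0368, 0.0388], [0.5941, -0.0722, 0.0139])
    (64, [0.5983, -0.0707, 0.0143, 0.0375, 0.0382], [0.5976, -0.0709, 0.0139])
black [ 0.443 -0.261] [ 0.441 -0.251]
    (173, [0.4457, -0.2616, 0.0145, 0.042, 0.0424], [0.4456, -0.2616, 0.0143])
    (71, [0.4465, -0.2597, 0.0143, 0.0406, 0.0436], [0.4465, -0.258, 0.0144])
green1 [ 0.676 -0.287] [ 0.676 -0.279]
    (197, [0.6781, -0.2887, 0.0159, 0.0509, 0.0508], [0.6776, -0.2876, 0.016])
    (82, [0.6818, -0.2889, 0.0166, 0.0469, 0.0558], [0.6809, -0.2845, 0.0165])
purple [ 0.497 -0.176] [ 0.498 -0.167]
    (195, [0.4998, -0.1742, 0.0158, 0.0481, 0.046], [0.4998, -0.1733, 0.0158])
    (94, [0.5013, -0.1738, 0.0167, 0.0487, 0.0497], [0.5013, -0.1715, 0.0164])
former [0.50055107 0.15478846] [0.50468503 0.18358959]
(258, [0.5052, 0.1621, 0.035, 0.0818, 0.0819], [0.5046, 0.1614, 0.035])
(32, [0.5048, 0.1618, 0.0791, 0.016, 0.015], [0.504, 0.1606, 0.0791])
floor (278, [0.5036, 0.1581, 0.0161, 0.0574, 0.0615], [0.5014, 0.1571, 0.016])
(231, [0.5086, 0.1637, 0.0348, 0.0843, 0.0879], [0.5072, 0.1692, 0.0346])
(26, [0.5073, 0.164, 0.0789, 0.0145, 0.0172], [0.5069, 0.1643, 0.0793])
floor (177, [0.5049, 0.1538, 0.0167, 0.0593, 0.0529], [0.5028, 0.1561, 0.017])
(251, 165) [0.60969528 0.00827833 0.01      ]
(248, 238) [0.40197942 0.01814226 0.01      ]
(390, 222) [ 0.44110364 -0.38077646  0.01      ]
```

View pics/crop1.png

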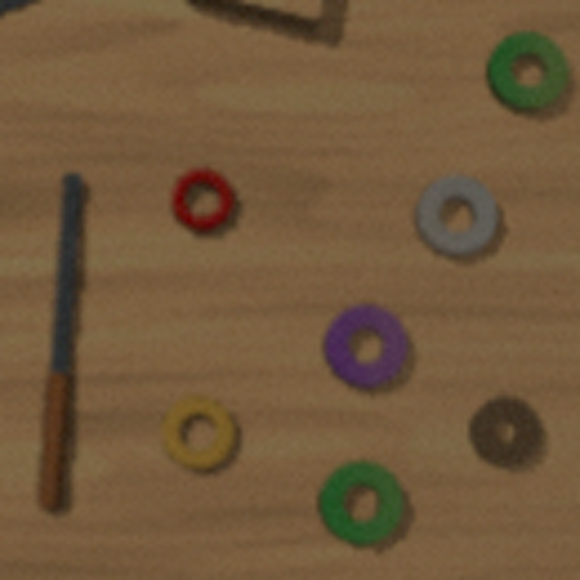

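View pics/crop2.png

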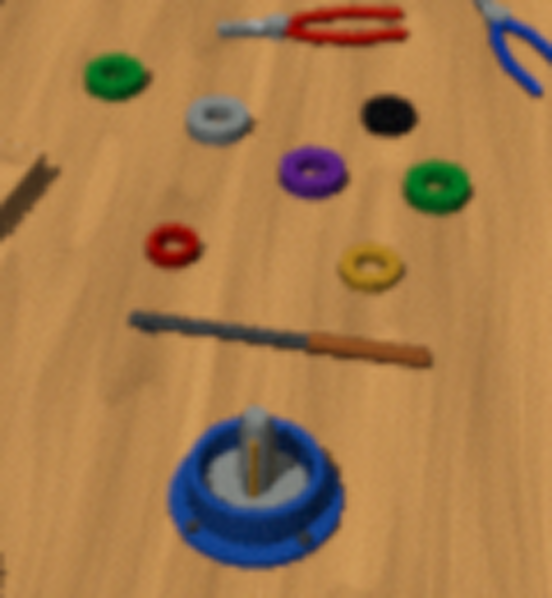

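Top crop: the bright grey ring at (457,217) is the steel ring; its green and purple look-alikes stay put. Brass is at (200,433), red (204,201) and black (508,432). The side crop agrees: grey (219,120), black (388,116). Moving.

```bash
python3 -m crank '[{"claw":1,"tx":-0.89,"ty":-0.71,"az":-0.0755},{"claw":1,"tx":-0.89,"ty":-0.71,"az":-0.0755},{"claw":1,"tx":-0.89,"ty":-0.71,"az":-0.0755},{"claw":1,"tx":-0.89,"ty":-0.71,"az":-0.0755},{"claw":1,"tx":-0.89,"ty":-0.71,"az":-0.0755}]' 40
```

```text
schema error: expected keys claw, tx, ty, tz, ax, ay, az
```

```bash
python3 -m crank '[{"claw":1,"tx":-0.89,"ty":-0.71,"tz":0,"ax":0,"ay":0,"az":-0.0755},{"claw":1,"tx":-0.89,"ty":-0.71,"tz":0,"ax":0,"ay":0,"az":-0.0755},{"claw":1,"tx":-0.89,"ty":-0.71,"tz":0,"ax":0,"ay":0,"az":-0.0755},{"claw":1,"tx":-0.89,"ty":-0.71,"tz":0,"ax":0,"ay":0,"az":-0.0755},{"claw":1,"tx":-0.89,"ty":-0.71,"tz":0,"ax":0,"ay":0,"az":-0.0755}]' 40
```

```text
time_s: 0.72
position: [0.2266, 0.5674, 0.1965]
tcp_rot: [-0.0, -0.001, 1.0, 0.0]
ft_force: [0.1, -0.2, -0.0]
width: 0.998
grasp_force: 0.0
```

```bash
python3 -m crank '[{"claw":1,"tx":-1,"ty":-1,"tz":0,"ax":0,"ay":0,"az":0},{"claw":1,"tx":-1,"ty":-1,"tz":0,"ax":0,"ay":0,"az":0},{"claw":1,"tx":-1,"ty":-1,"tz":0,"ax":0,"ay":0,"az":0},{"claw":1,"tx":-1,"ty":-1,"tz":0,"ax":0,"ay":0,"az":0},{"claw":1,"tx":-1,"ty":-1,"tz":0,"ax":0,"ay":0,"az":0}]' | grep pos
python3 -m crank '[{"claw":1,"tx":-1,"ty":-1,"tz":0,"ax":0,"ay":0,"az":0},{"claw":1,"tx":-1,"ty":-1,"tz":0,"ax":0,"ay":0,"az":0},{"claw":1,"tx":-1,"ty":-1,"tz":0,"ax":0,"ay":0,"az":0},{"claw":1,"tx":-1,"ty":-1,"tz":0,"ax":0,"ay":0,"az":0},{"claw":1,"tx":-1,"ty":-1,"tz":0,"ax":0,"ay":0,"az":0}]' | grep pos
python3 -m crank '[{"claw":1,"tx":-0.5,"ty":-1,"tz":0,"ax":0,"ay":0,"az":0},{"claw":1,"tx":-0.5,"ty":-1,"tz":0,"ax":0,"ay":0,"az":0},{"claw":1,"tx":-0.5,"ty":-1,"tz":0,"ax":0,"ay":0,"az":0},{"claw":1,"tx":-0.5,"ty":-1,"tz":0,"ax":0,"ay":0,"az":0},{"claw":1,"tx":-0.5,"ty":-1,"tz":0,"ax":0,"ay":0,"az":0}]' | grep pos
python3 -m crank '[{"claw":1,"tx":-0.25,"ty":-1,"tz":0,"ax":0,"ay":0,"az":0},{"claw":1,"tx":-0.25,"ty":-1,"tz":0,"ax":0,"ay":0,"az":0},{"claw":1,"tx":-0.25,"ty":-1,"tz":0,"ax":0,"ay":0,"az":0},{"claw":1,"tx":-0.25,"ty":-1,"tz":0,"ax":0,"ay":0,"az":0},{"claw":1,"tx":-0.25,"ty":-1,"tz":0,"ax":0,"ay":0,"az":0}]' | grep pos
python3 -m crank '[{"claw":1,"tx":-0.2,"ty":-1,"tz":0,"ax":0,"ay":0,"az":0},{"claw":1,"tx":-0.2,"ty":-1,"tz":0,"ax":0,"ay":0,"az":0},{"claw":1,"tx":-0.2,"ty":-1,"tz":0,"ax":0,"ay":0,"az":0},{"claw":1,"tx":-0.2,"ty":-1,"tz":0,"ax":0,"ay":0,"az":0},{"claw":1,"tx":-0.2,"ty":-1,"tz":0,"ax":0,"ay":0,"az":0}]' | grep pos
python3 -m crank '[{"claw":1,"tx":-0.2,"ty":-1,"tz":0,"ax":0,"ay":0,"az":0},{"claw":1,"tx":-0.2,"ty":-1,"tz":0,"ax":0,"ay":0,"az":0},{"claw":1,"tx":-0.2,"ty":-1,"tz":0,"ax":0,"ay":0,"az":0},{"claw":1,"tx":-0.2,"ty":-1,"tz":0,"ax":0,"ay":0,"az":0},{"claw":1,"tx":-0.2,"ty":-1,"tz":0,"ax":0,"ay":0,"az":0}]' | grep pos
python3 -m crank '[{"claw":1,"tx":-0.2,"ty":-1,"tz":0,"ax":0,"ay":0,"az":0},{"claw":1,"tx":-0.2,"ty":-1,"tz":0,"ax":0,"ay":0,"az":0},{"claw":1,"tx":-0.2,"ty":-1,"tz":0,"ax":0,"ay":0,"az":0},{"claw":1,"tx":-0.2,"ty":-1,"tz":0,"ax":0,"ay":0,"az":0},{"claw":1,"tx":-0.2,"ty":-1,"tz":0,"ax":0,"ay":0,"az":0}]' | grep pos
```

```text
position: [0.3261, 0.4684, 0.1967]
position: [0.4262, 0.3689, 0.1966]
position: [0.4771, 0.2688, 0.1967]
position: [0.5028, 0.1685, 0.1967]
position: [0.5231, 0.0685, 0.1966]
position: [0.5433, -0.0314, 0.1966]
position: [0.5635, -0.1313, 0.1966]
```

```bash
python3 -m crank '[{"claw":1,"tx":-0.2,"ty":-1,"tz":0,"ax":0,"ay":0,"az":0},{"claw":1,"tx":-0.2,"ty":-1,"tz":0.4,"ax":0,"ay":0,"az":0},{"claw":1,"tx":-0.2,"ty":-1,"tz":0.9,"ax":0,"ay":0,"az":0},{"claw":1,"tx":-0.2,"ty":-1,"tz":0.9,"ax":0,"ay":0,"az":0},{"claw":1,"tx":-0.2,"ty":-1,"tz":0.9,"ax":0,"ay":0,"az":0}]' 10| grep pos
python3 -m crank '[{"claw":1,"tx":0,"ty":-0.035,"tz":0.3,"ax":0,"ay":0,"az":0},{"claw":1,"tx":0,"ty":-0.035,"tz":0.6,"ax":0,"ay":0,"az":0},{"claw":1,"tx":0,"ty":-0.035,"tz":0.85,"ax":0,"ay":0,"az":0},{"claw":1,"tx":0,"ty":-0.035,"tz":1,"ax":0,"ay":0,"az":0},{"claw":1,"tx":0,"ty":-0.035,"tz":1,"ax":0,"ay":0,"az":0}]'
python3 - <<'E'
from h import *
print(ctrl.get_state()['joint_pos'].round(2)); c=snap('side'); cv2.imwrite('pics/g1.png',cv2.resize(c['img'][110:230,160:320,::-1],(800,600),interpolation=2))
E
```

```text
position: [0.5847, -0.2325, 0.1083]
time_s: 6.35
position: [0.5841, -0.2366, 0.0074]
tcp_rot: [0.0, -0.001, 1.0, 0.0]
ft_force: [0.2, 1.2, -0.0]
width: 0.996
grasp_force: 0.0
[ 0.07  0.65  0.3   1.82 -0.28  0.72  2.1 ]
```

View pics/g1.png

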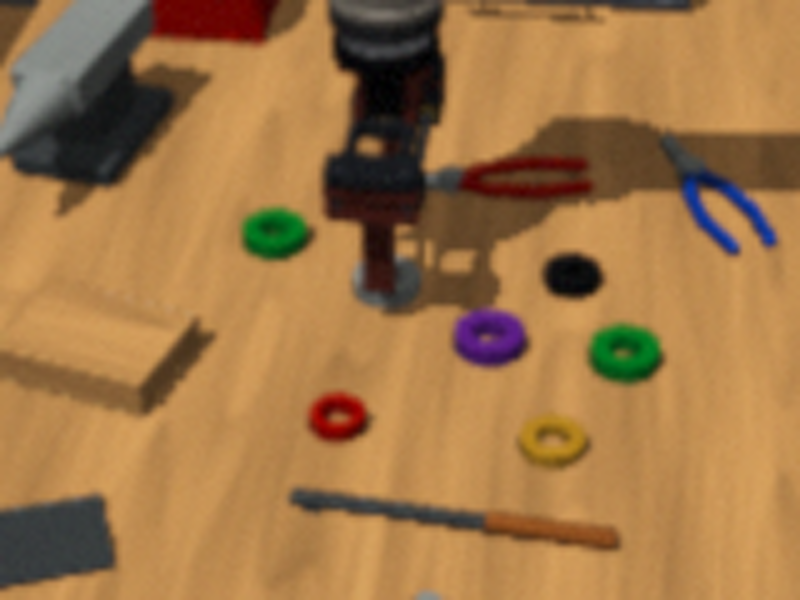

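The open fingers straddle the grey steel ring at (385,280) in the crop, and neither neighbour is touched. Next: squeeze, turn 90°, squeeze again to centre it.

```bash
python3 -m crank '[{"claw":0.5,"tx":0,"ty":0,"tz":0,"ax":0,"ay":0,"az":0},{"claw":0.5,"tx":0,"ty":0,"tz":0,"ax":0,"ay":0,"az":0},{"claw":0.5,"tx":0,"ty":0,"tz":0,"ax":0,"ay":0,"az":0},{"claw":0.5,"tx":0,"ty":0,"tz":0,"ax":0,"ay":0,"az":0},{"claw":0.5,"tx":0,"ty":0,"tz":0,"ax":0,"ay":0,"az":0}]' 10
python3 -m crank '[{"claw":0.85,"tx":0,"ty":0,"tz":0,"ax":0,"ay":0,"az":0},{"claw":0.85,"tx":0,"ty":0,"tz":0,"ax":0,"ay":0,"az":0},{"claw":0.85,"tx":0,"ty":0,"tz":0,"ax":0,"ay":0,"az":0.05},{"claw":0.85,"tx":0,"ty":0,"tz":0,"ax":0,"ay":0,"az":0.1},{"claw":0.85,"tx":0,"ty":0,"tz":0,"ax":0,"ay":0,"az":0.15}]' | grep -E "pos|wid"
python3 -m crank '[{"claw":0.85,"tx":0,"ty":0,"tz":0,"ax":0,"ay":0,"az":0.05},{"claw":0.85,"tx":0,"ty":0,"tz":0,"ax":0,"ay":0,"az":0.1},{"claw":0.85,"tx":0,"ty":0,"tz":0,"ax":0,"ay":0,"az":0.15},{"claw":0.85,"tx":0,"ty":0,"tz":0,"ax":0,"ay":0,"az":0.2},{"claw":0.85,"tx":0,"ty":0,"tz":0,"ax":0,"ay":0,"az":0.25}]' | grep -E "pos|wid|rot"
python3 -m crank '[{"claw":0.85,"tx":0,"ty":0,"tz":0,"ax":0,"ay":0,"az":0.05},{"claw":0.85,"tx":0,"ty":0,"tz":0,"ax":0,"ay":0,"az":0.1},{"claw":0.85,"tx":0,"ty":0,"tz":0,"ax":0,"ay":0,"az":0.1},{"claw":0.5,"tx":0,"ty":0,"tz":0,"ax":0,"ay":0,"az":0.1},{"claw":0.5,"tx":0,"ty":0,"tz":0,"ax":0,"ay":0,"az":0.1}]' | grep -E "pos|wid|rot"
python3 -m crank '[{"claw":0.5,"tx":0,"ty":0,"tz":0,"ax":0,"ay":0,"az":0},{"claw":0.5,"tx":0,"ty":0,"tz":0,"ax":0,"ay":0,"az":0},{"claw":0.5,"tx":0,"ty":0,"tz":0,"ax":0,"ay":0,"az":0},{"claw":0.5,"tx":0,"ty":0,"tz":0,"ax":0,"ay":0,"az":0},{"claw":0.5,"tx":0,"ty":0,"tz":0,"ax":0,"ay":0,"az":0}]' 40
```

```text
time_s: 7.02
position: [0.5835, -0.2371, 0.0067]
tcp_rot: [-0.0, -0.0, 1.0, 0.0]
ft_force: [-0.1, 0.2, 0.1]
width: 0.511
grasp_force: 0.0
position: [0.5836, -0.2371, 0.0068]
width: 0.848
position: [0.5836, -0.237, 0.0068]
tcp_rot: [-0.0, 0.59, 0.808, 0.0]
width: 0.852
position: [0.5835, -0.2371, 0.0068]
tcp_rot: [-0.0, 0.706, 0.708, 0.0]
width: 0.662
time_s: 9.52
position: [0.5835, -0.2371, 0.0067]
tcp_rot: [-0.0, 0.707, 0.707, 0.0]
ft_force: [-0.5, 0.1, 0.2]
width: 0.5
grasp_force: 0.0
```

Contact should have come at about 0.59, so I need to look.

```bash
python3 - <<'E'
from h import *
c=snap('side'); a=c['img'][135:195,190:290,::-1]
t=snap('top'); b=t['img'][130:220,290:390,::-1]
cv2.imwrite('pics/g2.png',np.hstack([cv2.resize(a,(400,240),interpolation=2),cv2.resize(b,(267,240),interpolation=2)]))
for q in (c,t): print(fit(q,(.5835,-.237),.045,.012,.018))
E
```

```text
(72, [0.5835, -0.2351, 0.0163, 0.0519, 0.0519], [0.5853, -0.234, 0.0159])
0
```

View pics/g2.png

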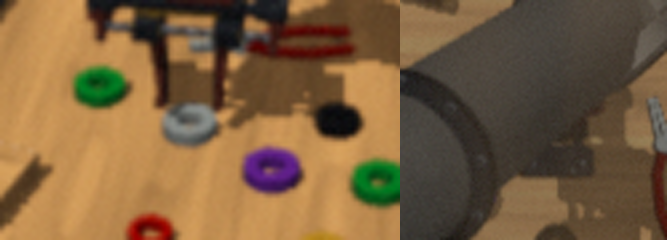

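```bash
python3 - <<'E'
from h import *
c=snap('side'); W=cloud(c)
for v in range(152,168,1): print(v,[tuple((W[v,u]*1000).round().astype(int).tolist()) for u in (229,230,231,237,244,245)])
print(ctrl.get_state()['position'])
E
```

```text
152 [(612, -228, 74), (608, -227, 75), (605, -231, 73), (598, -338, 2), (556, -225, 80), (553, -226, 80)]
153 [(612, -228, 69), (608, -223, 73), (606, -234, 66), (597, -330, 3), (557, -230, 73), (553, -230, 73)]
154 [(612, -227, 66), (608, -227, 66), (606, -236, 60), (596, -325, 1), (556, -224, 72), (553, -226, 71)]
155 [(612, -225, 63), (608, -226, 62), (606, -234, 57), (595, -314, 4), (557, -231, 63), (554, -233, 62)]
156 [(613, -230, 55), (609, -228, 57), (607, -238, 50), (594, -311, 1), (557, -229, 60), (553, -229, 61)]
157 [(612, -227, 52), (609, -229, 52), (606, -232, 49), (593, -301, 3), (556, -227, 57), (553, -227, 58)]
158 [(613, -228, 47), (609, -226, 49), (606, -235, 43), (592, -296, 2), (556, -226, 53), (553, -231, 50)]
159 [(612, -225, 45), (609, -228, 43), (606, -233, 40), (592, -292, 0), (557, -229, 47), (553, -233, 44)]
160 [(613, -229, 37), (608, -223, 42), (606, -235, 34), (587, -261, 17), (556, -226, 44), (554, -235, 38)]
161 [(613, -226, 35), (609, -226, 35), (612, -269, 5), (586, -251, 20), (557, -233, 35), (558, -278, 4)]
162 [(620, -269, -1), (616, -270, 0), (609, -248, 15), (586, -253, 14), (557, -228, 34), (558, -272, 3)]
163 [(618, -258, 3), (612, -241, 15), (607, -238, 18), (586, -253, 9), (561, -267, 2), (557, -262, 5)]
164 [(618, -254, 1), (610, -234, 16), (606, -229, 20), (586, -251, 6), (560, -256, 5), (557, -265, -1)]
165 [(617, -247, 1), (610, -232, 13), (606, -227, 16), (586, -247, 4), (559, -250, 4), (556, -258, -1)]
166 [(615, -238, 4), (609, -227, 12), (605, -221, 16), (582, -223, 17), (559, -247, 2), (555, -249, 1)]
167 [(615, -234, 1), (610, -230, 4), (605, -220, 12), (581, -216, 18), (558, -239, 3), (554, -241, 2)]
[ 0.58349986 -0.23707665  0.00673457]
```

The depth data shows the fingertips actually end at z ≈ 0.032, about 25 mm above the reported TCP, while x and y agree. I'll open, go 20 mm lower, then re-measure.

```bash
python3 -m crank '[{"claw":0.85,"tx":0,"ty":0,"tz":0,"ax":0,"ay":0,"az":0},{"claw":0.85,"tx":0,"ty":0,"tz":0,"ax":0,"ay":0,"az":0},{"claw":0.85,"tx":0,"ty":0,"tz":0.07,"ax":0,"ay":0,"az":0},{"claw":0.85,"tx":0,"ty":0,"tz":0.14,"ax":0,"ay":0,"az":0},{"claw":0.85,"tx":0,"ty":0,"tz":0.2,"ax":0,"ay":0,"az":0}]' 10
python3 - <<'E'
from h import *
c=snap('side'); W=cloud(c); print(ctrl.get_state()['position'],ctrl.get_state()['ft_force'])
for v in range(156,170,1): print(v,[tuple((W[v,u]*1000).round().astype(int).tolist()) for u in (225,226,227,248,249)])
E
```

```text
time_s: 10.3
position: [0.5832, -0.2369, -0.0141]
tcp_rot: [-0.0, 0.707, 0.707, -0.0]
ft_force: [0.1, 0.1, -0.6]
width: 0.852
grasp_force: 0.0
[ 0.58280515 -0.23674969 -0.01470115] [-0.10551567 -0.86806797 -1.08248035]
156 [(628, -229, 54), (624, -227, 56), (621, -237, 49), (542, -226, 64), (538, -226, 63)]
157 [(628, -230, 49), (623, -223, 54), (621, -236, 45), (542, -227, 58), (538, -225, 60)]
158 [(628, -229, 45), (624, -228, 46), (622, -237, 40), (541, -223, 56), (538, -226, 55)]
159 [(628, -228, 41), (624, -228, 41), (622, -239, 34), (542, -226, 50), (538, -225, 51)]
160 [(627, -225, 39), (624, -224, 40), (621, -232, 34), (541, -225, 47), (538, -227, 45)]
161 [(628, -230, 31), (624, -226, 34), (621, -233, 29), (542, -229, 39), (538, -229, 39)]
162 [(628, -227, 28), (625, -229, 28), (621, -232, 26), (542, -229, 34), (538, -226, 37)]
163 [(627, -223, 27), (624, -227, 24), (621, -232, 21), (542, -230, 29), (538, -229, 30)]
164 [(629, -228, 18), (624, -226, 20), (621, -227, 20), (541, -224, 29), (538, -227, 27)]
165 [(628, -225, 16), (625, -228, 14), (621, -229, 14), (541, -225, 24), (538, -226, 23)]
166 [(631, -242, -1), (627, -241, 0), (623, -241, 1), (541, -224, 19), (538, -227, 18)]
167 [(630, -232, 2), (626, -235, 0), (621, -229, 4), (541, -225, 15), (539, -242, 2)]
168 [(630, -230, -2), (625, -230, -1), (621, -226, 2), (542, -235, 2), (539, -238, 1)]
169 [(628, -219, 2), (624, -219, 2), (620, -220, 2), (427, 882, 824), (537, -227, 4)]
```

```bash
python3 -m crank '[{"claw":0.85,"tx":0,"ty":0,"tz":0.03,"ax":0,"ay":0,"az":0},{"claw":0.85,"tx":0,"ty":0,"tz":0.06,"ax":0,"ay":0,"az":0},{"claw":0.5,"tx":0,"ty":0,"tz":0.06,"ax":0,"ay":0,"az":0},{"claw":0.5,"tx":0,"ty":0,"tz":0.06,"ax":0,"ay":0,"az":0},{"claw":0.5,"tx":0,"ty":0,"tz":0.06,"ax":0,"ay":0,"az":0}]' 10
python3 -m crank '[{"claw":0.4,"tx":0,"ty":0,"tz":0,"ax":0,"ay":0,"az":0},{"claw":0.4,"tx":0,"ty":0,"tz":0,"ax":0,"ay":0,"az":0},{"claw":0.4,"tx":0,"ty":0,"tz":0,"ax":0,"ay":0,"az":0},{"claw":0.4,"tx":0,"ty":0,"tz":0,"ax":0,"ay":0,"az":0},{"claw":0.4,"tx":0,"ty":0,"tz":0,"ax":0,"ay":0,"az":0}]' 40
python3 - <<'E'
from h import *
c=snap('side');print(fit(c,(.5835,-.237),.035,.012,.0195))
E
```

```text
time_s: 10.98
position: [0.5838, -0.2371, -0.0191]
tcp_rot: [0.0, 0.707, 0.707, 0.0]
ft_force: [0.9, -0.1, 0.3]
width: 0.585
grasp_force: 10.0
time_s: 11.6
position: [0.5838, -0.2372, -0.0191]
tcp_rot: [0.0, 0.707, 0.707, 0.0]
ft_force: [1.1, -1.6, 1.3]
width: 0.576
grasp_force: 40.0
(89, [0.584, -0.2343, 0.0169, 0.0533, 0.0582], [0.5832, -0.2314, 0.0165])
```

```bash
python3 -m crank '[{"claw":0.4,"tx":0,"ty":0,"tz":-0.2,"ax":0,"ay":0,"az":0},{"claw":0.4,"tx":0,"ty":0,"tz":-0.5,"ax":0,"ay":0,"az":0},{"claw":0.4,"tx":0,"ty":0,"tz":-0.8,"ax":0,"ay":0,"az":0},{"claw":0.4,"tx":0,"ty":0,"tz":-1,"ax":0,"ay":0,"az":0},{"claw":0.4,"tx":0,"ty":0,"tz":-1,"ax":0,"ay":0,"az":0}]' 
python3 -m crank '[{"claw":0.4,"tx":0.2,"ty":-0.04,"tz":-0.03,"ax":0,"ay":0,"az":0},{"claw":0.4,"tx":0.5,"ty":-0.1,"tz":-0.06,"ax":0,"ay":0,"az":0},{"claw":0.4,"tx":0.8,"ty":-0.17,"tz":-0.1,"ax":0,"ay":0,"az":0},{"claw":0.4,"tx":1,"ty":-0.2,"tz":-0.1,"ax":0,"ay":0,"az":0},{"claw":0.4,"tx":1,"ty":-0.2,"tz":-0.1,"ax":0,"ay":0,"az":0}]' |grep pos
python3 -m crank '[{"claw":0.4,"tx":0.2,"ty":-0.04,"tz":0,"ax":0,"ay":0,"az":0},{"claw":0.4,"tx":0.5,"ty":-0.1,"tz":0,"ax":0,"ay":0,"az":0},{"claw":0.4,"tx":0.8,"ty":-0.17,"tz":0,"ax":0,"ay":0,"az":0},{"claw":0.4,"tx":1,"ty":-0.2,"tz":0,"ax":0,"ay":0,"az":0},{"claw":0.4,"tx":1,"ty":-0.2,"tz":0,"ax":0,"ay":0,"az":0}]' |grep pos
python3 -m crank '[{"claw":0.4,"tx":0.2,"ty":-0.04,"tz":0,"ax":0,"ay":0,"az":0},{"claw":0.4,"tx":0.5,"ty":-0.1,"tz":0,"ax":0,"ay":0,"az":0},{"claw":0.4,"tx":0.8,"ty":-0.17,"tz":0,"ax":0,"ay":0,"az":0},{"claw":0.4,"tx":1,"ty":-0.2,"tz":0,"ax":0,"ay":0,"az":0},{"claw":0.4,"tx":1,"ty":-0.2,"tz":0,"ax":0,"ay":0,"az":0}]' |grep pos
python3 -m crank '[{"claw":0.4,"tx":0.2,"ty":-0.04,"tz":0,"ax":0,"ay":0,"az":0},{"claw":0.4,"tx":0.5,"ty":-0.1,"tz":0,"ax":0,"ay":0,"az":0},{"claw":0.4,"tx":0.8,"ty":-0.17,"tz":0,"ax":0,"ay":0,"az":0},{"claw":0.4,"tx":0.98,"ty":-0.17,"tz":0,"ax":0,"ay":0,"az":0},{"claw":0.4,"tx":0.98,"ty":-0.17,"tz":0,"ax":0,"ay":0,"az":0}]' 
python3 - <<'E'
from h import *
c=snap('side'); cv2.imwrite('pics/g3.png',cv2.resize(c['img'][190:270,190:300,::-1],(800,582),interpolation=2))
print(fit(c,(.506,.163),.035,.105,.135))
E
```

```text
time_s: 12.28
position: [0.5842, -0.2374, 0.0823]
tcp_rot: [0.001, 0.707, 0.707, 0.001]
ft_force: [-0.3, 0.3, -1.9]
width: 0.581
grasp_force: 40.0
position: [0.5627, -0.1349, 0.0895]
position: [0.5432, -0.0367, 0.0902]
position: [0.5237, 0.0625, 0.0906]
time_s: 14.78
position: [0.5072, 0.1607, 0.0908]
tcp_rot: [0.0, 0.707, 0.708, 0.0]
ft_force: [-0.0, -0.7, -1.7]
width: 0.58
grasp_force: 40.0
(277, [0.5105, 0.1651, 0.1254, 0.0551, 0.055], [0.5076, 0.1668, 0.1238])
```

View pics/g3.png

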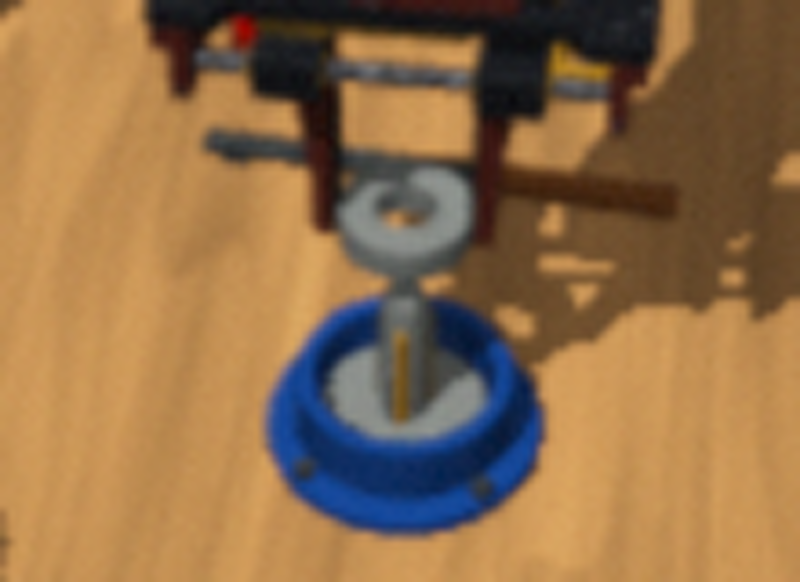

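Side view: the steel ring (405,215) hangs level above the post tip (402,300), held by both fingers. Lowering over the post.

```bash
python3 -m crank '[{"claw":0.4,"tx":0,"ty":0,"tz":0.12,"ax":0,"ay":0,"az":0},{"claw":0.4,"tx":0,"ty":0,"tz":0.22,"ax":0,"ay":0,"az":0},{"claw":0.4,"tx":0,"ty":0,"tz":0.28,"ax":0,"ay":0,"az":0},{"claw":0.4,"tx":0,"ty":0,"tz":0.34,"ax":0,"ay":0,"az":0},{"claw":0.4,"tx":0,"ty":0,"tz":0.38,"ax":0,"ay":0,"az":0}]'
```

```text
time_s: 15.45
position: [0.5063, 0.1608, 0.0523]
tcp_rot: [-0.0, 0.707, 0.707, -0.0]
ft_force: [-0.2, -0.6, -2.4]
width: 0.574
grasp_force: 40.0
```

```bash
python3 -m crank '[{"claw":0.4,"tx":0,"ty":0,"tz":0.08,"ax":0,"ay":0,"az":0},{"claw":0.4,"tx":0,"ty":0,"tz":0.16,"ax":0,"ay":0,"az":0},{"claw":0.4,"tx":0,"ty":0,"tz":0.24,"ax":0,"ay":0,"az":0},{"claw":0.4,"tx":0,"ty":0,"tz":0.32,"ax":0,"ay":0,"az":0},{"claw":0.4,"tx":0,"ty":0,"tz":0.36,"ax":0,"ay":0,"az":0}]'
```

```text
time_s: 16.08
position: [0.5078, 0.1616, 0.0176]
tcp_rot: [0.0, 0.707, 0.707, 0.001]
ft_force: [-2.2, 1.1, 12.5]
width: 0.575
grasp_force: 40.0
```

```bash
python3 -m crank '[{"claw":0.85,"tx":0,"ty":0,"tz":0,"ax":0,"ay":0,"az":0},{"claw":0.85,"tx":0,"ty":0,"tz":0,"ax":0,"ay":0,"az":0},{"claw":0.85,"tx":0,"ty":0,"tz":0,"ax":0,"ay":0,"az":0},{"claw":0.85,"tx":0.01,"ty":0,"tz":-0.15,"ax":0,"ay":0,"az":0},{"claw":0.85,"tx":0.02,"ty":0,"tz":-0.3,"ax":0,"ay":0,"az":0}]' 20
python3 -m crank '[{"claw":0.35,"tx":0,"ty":0,"tz":0,"ax":0,"ay":0,"az":0},{"claw":0.35,"tx":0,"ty":0,"tz":0,"ax":0,"ay":0,"az":0},{"claw":0.35,"tx":0,"ty":0,"tz":0,"ax":0,"ay":0,"az":0},{"claw":0.35,"tx":0,"ty":0,"tz":0,"ax":0,"ay":0,"az":0},{"claw":0.35,"tx":0,"ty":0,"tz":0.1,"ax":0,"ay":0,"az":0}]'
python3 - <<'E'
from h import *
c=snap('side'); cv2.imwrite('pics/g4.png',cv2.resize(c['img'][190:270,190:300,::-1],(800,582),interpolation=2))
E
```

```text
time_s: 16.7
position: [0.5065, 0.1629, 0.0479]
tcp_rot: [0.0, 0.707, 0.707, 0.0]
ft_force: [-0.2, 0.1, 0.7]
width: 0.849
grasp_force: 0.0
time_s: 17.32
position: [0.5068, 0.163, 0.0367]
tcp_rot: [0.0, 0.707, 0.707, 0.0]
ft_force: [0.5, 1.2, -1.0]
width: 0.359
grasp_force: 0.0
```

View pics/g4.png

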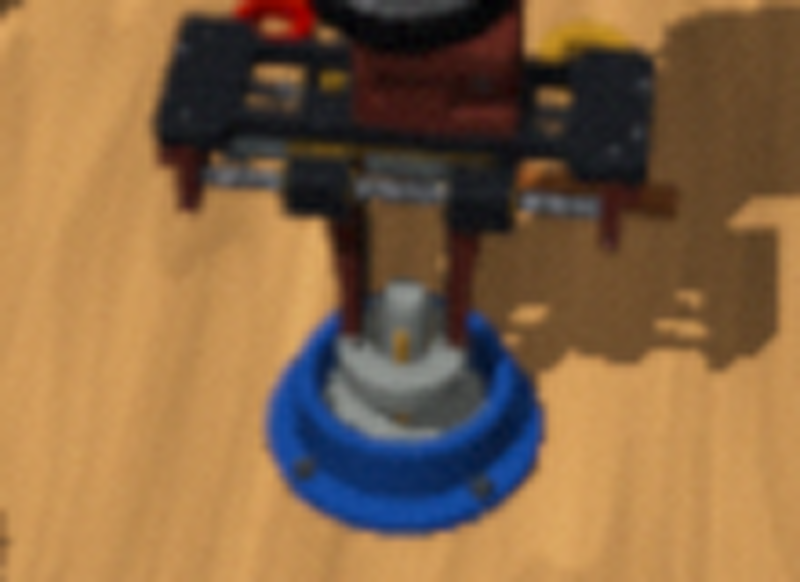

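Fingertips sit either side of the post above the stuck ring, at (350,335) and (455,340). Pressing.

```bash
python3 -m crank '[{"claw":0.35,"tx":0,"ty":0,"tz":0.09,"ax":0,"ay":0,"az":0},{"claw":0.35,"tx":0,"ty":0,"tz":0.15,"ax":0,"ay":0,"az":0},{"claw":0.35,"tx":0,"ty":0,"tz":0.2,"ax":0,"ay":0,"az":0},{"claw":0.35,"tx":0,"ty":0,"tz":0.24,"ax":0,"ay":0,"az":0},{"claw":0.35,"tx":0,"ty":0,"tz":0.26,"ax":0,"ay":0,"az":0}]'
python3 -m crank '[{"claw":0.35,"tx":0,"ty":0,"tz":0.01,"ax":0,"ay":0,"az":0},{"claw":0.35,"tx":0,"ty":0,"tz":0.02,"ax":0,"ay":0,"az":0},{"claw":0.35,"tx":0,"ty":0,"tz":0.03,"ax":0,"ay":0,"az":0},{"claw":0.35,"tx":0,"ty":0,"tz":0.04,"ax":0,"ay":0,"az":0},{"claw":0.35,"tx":0,"ty":0,"tz":0.04,"ax":0,"ay":0,"az":0}]'
```

```text
time_s: 18.0
position: [0.5067, 0.163, 0.0112]
tcp_rot: [-0.0, 0.707, 0.707, 0.0]
ft_force: [-2.6, 0.1, 14.4]
width: 0.347
grasp_force: 7.1
time_s: 18.62
position: [0.5066, 0.163, 0.0072]
tcp_rot: [-0.0, 0.707, 0.707, 0.0]
ft_force: [-3.1, 0.1, 12.3]
width: 0.349
grasp_force: 6.1
```

```bash
python3 -m crank '[{"claw":0.35,"tx":0,"ty":0,"tz":0.01,"ax":0,"ay":0,"az":0},{"claw":0.35,"tx":0,"ty":0,"tz":0.02,"ax":0,"ay":0,"az":0},{"claw":0.35,"tx":0,"ty":0,"tz":0.03,"ax":0,"ay":0,"az":0},{"claw":0.35,"tx":0,"ty":0,"tz":0.03,"ax":0,"ay":0,"az":0},{"claw":0.35,"tx":0,"ty":0,"tz":0.03,"ax":0,"ay":0,"az":0}]'
```

```text
time_s: 19.25
position: [0.5067, 0.1631, 0.006]
tcp_rot: [-0.001, 0.707, 0.707, 0.001]
ft_force: [-10.6, -0.4, 36.8]
width: 0.349
grasp_force: 18.8
```

Hard stop at 37 N, reported z 0.006, which puts the ring's top at about 0.032, matching the measured seat height (0.016). Steel is home; now brass.

```bash
python3 -m crank '[{"claw":0.35,"tx":0,"ty":0,"tz":-0.2,"ax":0,"ay":0,"az":0},{"claw":0.4,"tx":0,"ty":0,"tz":-0.6,"ax":0,"ay":0,"az":0},{"claw":0.85,"tx":0,"ty":0,"tz":-1,"ax":0,"ay":0,"az":0},{"claw":0.85,"tx":-0.3,"ty":0,"tz":-1,"ax":0,"ay":0,"az":0},{"claw":0.85,"tx":-0.8,"ty":-0.2,"tz":-1,"ax":0,"ay":0,"az":0}]' | grep pos
python3 -m crank '[{"claw":0.85,"tx":-0.6,"ty":-0.15,"tz":0,"ax":0,"ay":0,"az":0},{"claw":0.85,"tx":-1,"ty":-0.2,"tz":0,"ax":0,"ay":0,"az":0},{"claw":0.85,"tx":-1,"ty":-0.2,"tz":0,"ax":0,"ay":0,"az":0},{"claw":0.85,"tx":-1,"ty":-0.2,"tz":0,"ax":0,"ay":0,"az":0},{"claw":0.85,"tx":-1,"ty":-0.2,"tz":0,"ax":0,"ay":0,"az":0}]' | grep pos
python3 -m crank '[{"claw":0.85,"tx":-0.25,"ty":-0.1,"tz":0,"ax":0,"ay":0,"az":0},{"claw":0.85,"tx":-0.5,"ty":-0.19,"tz":0.3,"ax":0,"ay":0,"az":0},{"claw":0.85,"tx":-0.5,"ty":-0.19,"tz":0.6,"ax":0,"ay":0,"az":0},{"claw":0.85,"tx":-0.5,"ty":-0.19,"tz":0.8,"ax":0,"ay":0,"az":0},{"claw":0.85,"tx":-0.5,"ty":-0.19,"tz":0.8,"ax":0,"ay":0,"az":0}]' 
python3 - <<'E'
from h import *
for n in ('side','top'):
    c=snap(n); W=cloud(c)
    print(n,fit(c,(.448,-.067),.034,.008,.016))
    print('steel',fit(c,(.507,.163),.029,.025,.034))
E
```

```text
position: [0.488, 0.0835, 0.1043]
position: [0.4667, -0.0158, 0.1036]
time_s: 21.12
position: [0.4467, -0.0664, 0.0227]
tcp_rot: [-0.001, 0.706, 0.708, -0.001]
ft_force: [0.2, -0.1, 0.4]
width: 0.849
grasp_force: 0.0
side (82, [0.4485, -0.067, 0.0123, 0.0409, 0.043], [0.4485, -0.0658, 0.0122])
steel (140, [0.5079, 0.1656, 0.0317, 0.0502, 0.0474], [0.5074, 0.1698, 0.0311])
top 0
steel (149, [0.5057, 0.1622, 0.0314, 0.0475, 0.0473], [0.5045, 0.1605, 0.0312])
```

Both views put the steel ring's top level at z ≈ 0.0315 and centred. Gripping brass.

```bash
python3 -m crank '[{"claw":0.85,"tx":0,"ty":0.01,"tz":0.2,"ax":0,"ay":0,"az":0},{"claw":0.85,"tx":0,"ty":0.01,"tz":0.36,"ax":0,"ay":0,"az":0},{"claw":0.85,"tx":0,"ty":0.01,"tz":0.43,"ax":0,"ay":0,"az":0},{"claw":0.85,"tx":0,"ty":0.01,"tz":0.43,"ax":0,"ay":0,"az":0},{"claw":0.35,"tx":0,"ty":0.01,"tz":0.43,"ax":0,"ay":0,"az":0}]' 10
python3 -m crank '[{"claw":0.35,"tx":0,"ty":0,"tz":0,"ax":0,"ay":0,"az":0},{"claw":0.35,"tx":0,"ty":0,"tz":0,"ax":0,"ay":0,"az":0},{"claw":0.35,"tx":0,"ty":0,"tz":0,"ax":0,"ay":0,"az":0},{"claw":0.35,"tx":0,"ty":0,"tz":0,"ax":0,"ay":0,"az":0},{"claw":0.35,"tx":0,"ty":0,"tz":0,"ax":0,"ay":0,"az":0}]' 40
```

```text
time_s: 21.85
position: [0.449, -0.0671, -0.0186]
tcp_rot: [0.0, 0.707, 0.707, 0.0]
ft_force: [-0.2, 0.6, 0.6]
width: 0.774
grasp_force: 0.0
time_s: 22.48
position: [0.4487, -0.0671, -0.0191]
tcp_rot: [0.0, 0.707, 0.707, 0.0]
ft_force: [0.3, 0.5, 6.0]
width: 0.504
grasp_force: 40.0
```

```bash
python3 -m crank '[{"claw":0.35,"tx":0,"ty":0,"tz":-0.2,"ax":0,"ay":0,"az":0},{"claw":0.35,"tx":0,"ty":0,"tz":-0.5,"ax":0,"ay":0,"az":0},{"claw":0.35,"tx":0,"ty":0,"tz":-0.8,"ax":0,"ay":0,"az":0},{"claw":0.35,"tx":0.2,"ty":0.05,"tz":-1,"ax":0,"ay":0,"az":0},{"claw":0.35,"tx":0.5,"ty":0.12,"tz":-1,"ax":0,"ay":0,"az":0}]' |grep -E "pos|wid"
python3 -m crank '[{"claw":0.35,"tx":0.4,"ty":0.1,"tz":-0.1,"ax":0,"ay":0,"az":0},{"claw":0.35,"tx":0.8,"ty":0.2,"tz":-0.1,"ax":0,"ay":0,"az":0},{"claw":0.35,"tx":1,"ty":0.25,"tz":-0.1,"ax":0,"ay":0,"az":0},{"claw":0.35,"tx":1,"ty":0.25,"tz":-0.1,"ax":0,"ay":0,"az":0},{"claw":0.35,"tx":1,"ty":0.25,"tz":-0.1,"ax":0,"ay":0,"az":0}]' |grep pos
python3 -m crank '[{"claw":0.35,"tx":0.3,"ty":0.1,"tz":0,"ax":0,"ay":0,"az":0},{"claw":0.35,"tx":0.6,"ty":0.16,"tz":0,"ax":0,"ay":0,"az":0},{"claw":0.35,"tx":0.8,"ty":0.21,"tz":0,"ax":0,"ay":0,"az":0},{"claw":0.35,"tx":0.8,"ty":0.21,"tz":0,"ax":0,"ay":0,"az":0},{"claw":0.35,"tx":0.8,"ty":0.21,"tz":0,"ax":0,"ay":0,"az":0}]' 
python3 - <<'E'
from h import *
for n in ('side','top'):
    c=snap(n); P=cloud(c); 
    print(n,fit(c,(.507,.163),.024,.108,.13)); i=c['img'].astype(int)
    m=(i[...,0]>i[...,2]*1.5)&(i[...,0]>110)&(P[...,2]>.085)&(P[...,2]<.13)&(np.hypot(P[...,0]-.507,P[...,1]-.163)<.04)
    print(m.sum(),P[m].mean(0) if m.any() else 0)
E
```

```text
position: [0.4612, -0.0172, 0.0819]
width: 0.508
position: [0.4848, 0.0809, 0.0906]
time_s: 24.35
position: [0.5061, 0.161, 0.0907]
tcp_rot: [0.0, 0.708, 0.707, -0.0]
ft_force: [-0.1, -0.9, -1.9]
width: 0.511
grasp_force: 40.0
side (174, [0.5061, 0.1628, 0.1212, 0.0439, 0.0436], [0.5065, 0.1639, 0.1199])
143 [0.50603977 0.16638645 0.11980925]
top (21, [0.5093, 0.1422, 0.1217, 0.0233, 0.005], [0.5084, 0.143, 0.1216])
0 0
```

```bash
python3 -m crank '[{"claw":0.35,"tx":0.015,"ty":0.01,"tz":0.12,"ax":0,"ay":0,"az":0},{"claw":0.35,"tx":0.015,"ty":0.01,"tz":0.22,"ax":0,"ay":0,"az":0},{"claw":0.35,"tx":0.015,"ty":0.01,"tz":0.28,"ax":0,"ay":0,"az":0},{"claw":0.35,"tx":0.015,"ty":0.01,"tz":0.34,"ax":0,"ay":0,"az":0},{"claw":0.35,"tx":0.015,"ty":0.01,"tz":0.38,"ax":0,"ay":0,"az":0}]'
python3 -m crank '[{"claw":0.35,"tx":0,"ty":0,"tz":0.07,"ax":0,"ay":0,"az":0},{"claw":0.35,"tx":0,"ty":0,"tz":0.14,"ax":0,"ay":0,"az":0},{"claw":0.35,"tx":0,"ty":0,"tz":0.2,"ax":0,"ay":0,"az":0},{"claw":0.35,"tx":0,"ty":0,"tz":0.26,"ax":0,"ay":0,"az":0},{"claw":0.35,"tx":0,"ty":0,"tz":0.3,"ax":0,"ay":0,"az":0}]'
```

```text
time_s: 25.08
position: [0.5073, 0.1643, 0.0523]
tcp_rot: [-0.0, 0.707, 0.707, -0.0]
ft_force: [0.7, 0.0, -0.5]
width: 0.508
grasp_force: 40.0
time_s: 25.7
position: [0.5076, 0.1643, 0.0226]
tcp_rot: [0.0, 0.707, 0.707, 0.0]
ft_force: [-0.9, -0.6, 3.9]
width: 0.504
grasp_force: 40.0
```

```bash
python3 -m crank '[{"claw":0.85,"tx":0,"ty":0,"tz":0,"ax":0,"ay":0,"az":0},{"claw":0.85,"tx":0,"ty":0,"tz":0,"ax":0,"ay":0,"az":0},{"claw":0.85,"tx":0,"ty":0,"tz":0,"ax":0,"ay":0,"az":0},{"claw":0.85,"tx":0,"ty":0,"tz":-0.15,"ax":0,"ay":0,"az":0},{"claw":0.85,"tx":-0.01,"ty":0,"tz":-0.25,"ax":0,"ay":0,"az":0}]' 20 | grep -E "pos|force"
python3 -m crank '[{"claw":0.34,"tx":0,"ty":0,"tz":0,"ax":0,"ay":0,"az":0},{"claw":0.34,"tx":0,"ty":0,"tz":0,"ax":0,"ay":0,"az":0},{"claw":0.34,"tx":0,"ty":0,"tz":0,"ax":0,"ay":0,"az":0},{"claw":0.34,"tx":0,"ty":0,"tz":0,"ax":0,"ay":0,"az":0},{"claw":0.34,"tx":0,"ty":0,"tz":0.1,"ax":0,"ay":0,"az":0}]'
python3 -m crank '[{"claw":0.34,"tx":0,"ty":0,"tz":0.04,"ax":0,"ay":0,"az":0},{"claw":0.34,"tx":0,"ty":0,"tz":0.08,"ax":0,"ay":0,"az":0},{"claw":0.34,"tx":0,"ty":0,"tz":0.11,"ax":0,"ay":0,"az":0},{"claw":0.34,"tx":0,"ty":0,"tz":0.14,"ax":0,"ay":0,"az":0},{"claw":0.34,"tx":0,"ty":0,"tz":0.16,"ax":0,"ay":0,"az":0}]'
```

```text
position: [0.5078, 0.1635, 0.049]
ft_force: [-0.3, 0.3, 0.4]
grasp_force: 0.0
time_s: 26.95
position: [0.5078, 0.1636, 0.0377]
tcp_rot: [0.0, 0.707, 0.707, 0.001]
ft_force: [0.7, -0.7, -0.2]
width: 0.349
grasp_force: 0.0
time_s: 27.58
position: [0.5073, 0.1632, 0.0218]
tcp_rot: [-0.0, 0.707, 0.707, -0.0]
ft_force: [-1.5, -0.7, 5.0]
width: 0.342
grasp_force: 2.7
```

```bash
python3 -m crank '[{"claw":0.34,"tx":0,"ty":0,"tz":0.01,"ax":0,"ay":0,"az":0},{"claw":0.34,"tx":0,"ty":0,"tz":0.02,"ax":0,"ay":0,"az":0},{"claw":0.34,"tx":0,"ty":0,"tz":0.03,"ax":0,"ay":0,"az":0},{"claw":0.34,"tx":0,"ty":0,"tz":0.04,"ax":0,"ay":0,"az":0},{"claw":0.34,"tx":0,"ty":0,"tz":0.05,"ax":0,"ay":0,"az":0}]' | grep -E "pos|force"
```

```text
position: [0.5073, 0.1633, 0.0181]
ft_force: [-9.6, -1.4, 30.6]
grasp_force: 15.4
```

Hard stop at 31 N, 12 mm above the steel stop: brass is home. Now red.

```bash
python3 -m crank '[{"claw":0.34,"tx":0,"ty":0,"tz":-0.2,"ax":0,"ay":0,"az":0},{"claw":0.4,"tx":0,"ty":0,"tz":-0.6,"ax":0,"ay":0,"az":0},{"claw":0.8,"tx":0,"ty":0,"tz":-0.9,"ax":0,"ay":0,"az":0},{"claw":0.8,"tx":-0.3,"ty":0.1,"tz":-0.9,"ax":0,"ay":0,"az":0},{"claw":0.8,"tx":-0.8,"ty":0.3,"tz":-0.9,"ax":0,"ay":0,"az":0}]' | grep pos
python3 -m crank '[{"claw":0.8,"tx":-0.6,"ty":0.2,"tz":0,"ax":0,"ay":0,"az":0},{"claw":0.8,"tx":-1,"ty":0.4,"tz":0,"ax":0,"ay":0,"az":0},{"claw":0.8,"tx":-1,"ty":0.4,"tz":0,"ax":0,"ay":0,"az":0},{"claw":0.8,"tx":-1,"ty":0.4,"tz":0,"ax":0,"ay":0,"az":0},{"claw":0.8,"tx":-1,"ty":0.4,"tz":0,"ax":0,"ay":0,"az":0}]' | grep pos
python3 -m crank '[{"claw":0.8,"tx":-0.3,"ty":0.1,"tz":0,"ax":0,"ay":0,"az":0},{"claw":0.8,"tx":-0.55,"ty":0.2,"tz":0.3,"ax":0,"ay":0,"az":0},{"claw":0.8,"tx":-0.55,"ty":0.2,"tz":0.6,"ax":0,"ay":0,"az":0},{"claw":0.8,"tx":-0.55,"ty":0.2,"tz":0.8,"ax":0,"ay":0,"az":0},{"claw":0.8,"tx":-0.55,"ty":0.2,"tz":0.8,"ax":0,"ay":0,"az":0}]' 
python3 - <<'E'
from h import *
for n in ('side','top'):
    c=snap(n)
    print(n,fit(c,(.597,-.071),.03,.01,.018))
    print('brass',fit(c,(.507,.163),.027,.039,.049),'steel',fit(c,(.507,.163),.029,.026,.035))
E
```

```text
position: [0.5379, 0.0852, 0.1073]
position: [0.5771, -0.0147, 0.1066]
time_s: 30.08
position: [0.5964, -0.0701, 0.0255]
tcp_rot: [-0.001, 0.706, 0.708, -0.001]
ft_force: [-0.0, 0.9, 0.6]
width: 0.8
grasp_force: 0.0
side (58, [0.5987, -0.0726, 0.014, 0.0379, 0.038], [0.5978, -0.0724, 0.0139])
brass (116, [0.508, 0.1667, 0.0437, 0.0434, 0.0416], [0.5075, 0.1694, 0.0436]) steel (62, [0.5068, 0.1742, 0.0313, 0.0497, 0.0307], [0.5065, 0.1791, 0.0312])
top 0
brass 0 steel 0
```

Brass's top is level at 0.0437, flush on the steel. Gripping red.

```bash
python3 -m crank '[{"claw":0.8,"tx":-0.01,"ty":0.005,"tz":0.2,"ax":0,"ay":0,"az":0},{"claw":0.8,"tx":-0.01,"ty":0.005,"tz":0.36,"ax":0,"ay":0,"az":0},{"claw":0.8,"tx":-0.01,"ty":0.005,"tz":0.44,"ax":0,"ay":0,"az":0},{"claw":0.8,"tx":-0.01,"ty":0.005,"tz":0.44,"ax":0,"ay":0,"az":0},{"claw":0.3,"tx":-0.01,"ty":0.005,"tz":0.44,"ax":0,"ay":0,"az":0}]' 10 | grep pos
python3 -m crank '[{"claw":0.3,"tx":0,"ty":0,"tz":0,"ax":0,"ay":0,"az":0},{"claw":0.3,"tx":0,"ty":0,"tz":0,"ax":0,"ay":0,"az":0},{"claw":0.3,"tx":0,"ty":0,"tz":0,"ax":0,"ay":0,"az":0},{"claw":0.3,"tx":0,"ty":0,"tz":0,"ax":0,"ay":0,"az":0},{"claw":0.3,"tx":0,"ty":0,"tz":0,"ax":0,"ay":0,"az":0}]' 35
python3 -m crank '[{"claw":0.3,"tx":0,"ty":0,"tz":-0.2,"ax":0,"ay":0,"az":0},{"claw":0.3,"tx":0,"ty":0,"tz":-0.5,"ax":0,"ay":0,"az":0},{"claw":0.3,"tx":0,"ty":0,"tz":-0.8,"ax":0,"ay":0,"az":0},{"claw":0.3,"tx":0.2,"ty":-0.08,"tz":-1,"ax":0,"ay":0,"az":0},{"claw":0.3,"tx":0.5,"ty":-0.2,"tz":-1,"ax":0,"ay":0,"az":0}]' |grep -E "pos|wid"
python3 -m crank '[{"claw":0.3,"tx":0.4,"ty":-0.15,"tz":-0.1,"ax":0,"ay":0,"az":0},{"claw":0.3,"tx":0.8,"ty":-0.3,"tz":-0.1,"ax":0,"ay":0,"az":0},{"claw":0.3,"tx":1,"ty":-0.4,"tz":-0.1,"ax":0,"ay":0,"az":0},{"claw":0.3,"tx":1,"ty":-0.4,"tz":-0.1,"ax":0,"ay":0,"az":0},{"claw":0.3,"tx":1,"ty":-0.4,"tz":-0.1,"ax":0,"ay":0,"az":0}]' |grep pos
python3 -m crank '[{"claw":0.3,"tx":0.3,"ty":-0.1,"tz":0,"ax":0,"ay":0,"az":0},{"claw":0.3,"tx":0.6,"ty":-0.2,"tz":0,"ax":0,"ay":0,"az":0},{"claw":0.3,"tx":0.84,"ty":-0.3,"tz":0,"ax":0,"ay":0,"az":0},{"claw":0.3,"tx":0.84,"ty":-0.3,"tz":0,"ax":0,"ay":0,"az":0},{"claw":0.3,"tx":0.84,"ty":-0.3,"tz":0,"ax":0,"ay":0,"az":0}]' 
python3 - <<'E'
from h import *
c=snap('side'); print(fit(c,(.507,.163),.021,.118,.13)); cv2.imwrite('pics/g5.png',cv2.resize(c['img'][190:270,190:300,::-1],(800,582),interpolation=2))
E
```

```text
position: [0.5982, -0.0729, -0.017]
time_s: 31.42
position: [0.5981, -0.0726, -0.017]
tcp_rot: [0.0, 0.707, 0.707, 0.0]
ft_force: [-0.1, 0.4, 4.1]
width: 0.439
grasp_force: 35.0
position: [0.5792, -0.0235, 0.0856]
width: 0.437
position: [0.5384, 0.0763, 0.0934]
time_s: 33.3
position: [0.5087, 0.1595, 0.0931]
tcp_rot: [0.001, 0.708, 0.706, 0.0]
ft_force: [0.2, -0.1, 0.3]
width: 0.434
grasp_force: 35.0
(99, [0.5077, 0.1619, 0.1239, 0.0379, 0.0334], [0.5076, 0.1629, 0.1235])
```

View pics/g5.png

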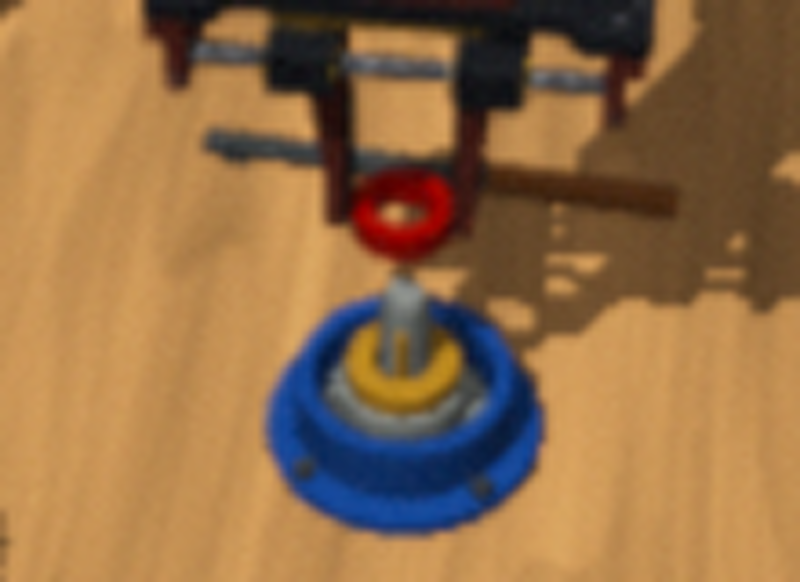

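Brass lies flat on the steel at (403,370), and red (403,212) is held above the post tip (403,285). Nudge 2.5 mm in y and lower.

```bash
python3 -m crank '[{"claw":0.3,"tx":0.025,"ty":-0.01,"tz":0.12,"ax":0,"ay":0,"az":0},{"claw":0.3,"tx":0.025,"ty":-0.01,"tz":0.22,"ax":0,"ay":0,"az":0},{"claw":0.3,"tx":0.025,"ty":-0.01,"tz":0.28,"ax":0,"ay":0,"az":0},{"claw":0.3,"tx":0.025,"ty":-0.01,"tz":0.34,"ax":0,"ay":0,"az":0},{"claw":0.3,"tx":0.025,"ty":-0.01,"tz":0.38,"ax":0,"ay":0,"az":0}]'
python3 -m crank '[{"claw":0.3,"tx":0,"ty":0,"tz":0.05,"ax":0,"ay":0,"az":0},{"claw":0.3,"tx":0,"ty":0,"tz":0.1,"ax":0,"ay":0,"az":0},{"claw":0.3,"tx":0,"ty":0,"tz":0.14,"ax":0,"ay":0,"az":0},{"claw":0.3,"tx":0,"ty":0,"tz":0.18,"ax":0,"ay":0,"az":0},{"claw":0.3,"tx":0,"ty":0,"tz":0.2,"ax":0,"ay":0,"az":0}]'
```

```text
time_s: 33.98
position: [0.5068, 0.1638, 0.0544]
tcp_rot: [-0.0, 0.707, 0.707, -0.0]
ft_force: [0.4, 0.2, 0.0]
width: 0.438
grasp_force: 35.0
time_s: 34.6
position: [0.5076, 0.1641, 0.0349]
tcp_rot: [0.0, 0.707, 0.707, 0.001]
ft_force: [2.4, 0.6, 2.2]
width: 0.438
grasp_force: 35.0
```

```bash
python3 -m crank '[{"claw":0.8,"tx":0,"ty":0,"tz":0,"ax":0,"ay":0,"az":0},{"claw":0.8,"tx":0,"ty":0,"tz":0,"ax":0,"ay":0,"az":0},{"claw":0.8,"tx":0,"ty":0,"tz":0,"ax":0,"ay":0,"az":0},{"claw":0.8,"tx":0,"ty":0,"tz":-0.15,"ax":0,"ay":0,"az":0},{"claw":0.8,"tx":-0.01,"ty":0,"tz":-0.25,"ax":0,"ay":0,"az":0}]' 20 | grep -E "pos|force"
python3 -m crank '[{"claw":0.32,"tx":0,"ty":0,"tz":0,"ax":0,"ay":0,"az":0},{"claw":0.32,"tx":0,"ty":0,"tz":0,"ax":0,"ay":0,"az":0},{"claw":0.32,"tx":0,"ty":0,"tz":0,"ax":0,"ay":0,"az":0},{"claw":0.32,"tx":0,"ty":0,"tz":0,"ax":0,"ay":0,"az":0},{"claw":0.32,"tx":0,"ty":0,"tz":0.1,"ax":0,"ay":0,"az":0}]'
python3 -m crank '[{"claw":0.32,"tx":0,"ty":0,"tz":0.04,"ax":0,"ay":0,"az":0},{"claw":0.32,"tx":0,"ty":0,"tz":0.07,"ax":0,"ay":0,"az":0},{"claw":0.32,"tx":0,"ty":0,"tz":0.1,"ax":0,"ay":0,"az":0},{"claw":0.32,"tx":0,"ty":0,"tz":0.12,"ax":0,"ay":0,"az":0},{"claw":0.32,"tx":0,"ty":0,"tz":0.14,"ax":0,"ay":0,"az":0}]'
```

```text
position: [0.5072, 0.1629, 0.061]
ft_force: [0.1, 0.2, -0.2]
grasp_force: 0.0
time_s: 35.85
position: [0.5073, 0.1631, 0.0497]
tcp_rot: [0.0, 0.707, 0.707, 0.0]
ft_force: [0.5, 0.1, 0.2]
width: 0.323
grasp_force: 0.0
time_s: 36.48
position: [0.5069, 0.1629, 0.0357]
tcp_rot: [-0.0, 0.707, 0.707, 0.0]
ft_force: [0.2, 0.3, 1.2]
width: 0.317
grasp_force: 0.2
```

```bash
python3 -m crank '[{"claw":0.32,"tx":0,"ty":0,"tz":0.01,"ax":0,"ay":0,"az":0},{"claw":0.32,"tx":0,"ty":0,"tz":0.02,"ax":0,"ay":0,"az":0},{"claw":0.32,"tx":0,"ty":0,"tz":0.03,"ax":0,"ay":0,"az":0},{"claw":0.32,"tx":0,"ty":0,"tz":0.04,"ax":0,"ay":0,"az":0},{"claw":0.32,"tx":0,"ty":0,"tz":0.05,"ax":0,"ay":0,"az":0}]' | grep -E "pos|force"
```

```text
position: [0.507, 0.1629, 0.032]
ft_force: [-8.7, -0.5, 27.2]
grasp_force: 13.6
```

Hard stop at z = 0.032, 14 mm above the brass stop as expected. Retreat and check.

```bash
python3 -m crank '[{"claw":0.33,"tx":0,"ty":0,"tz":-0.2,"ax":0,"ay":0,"az":0},{"claw":0.34,"tx":0,"ty":0,"tz":-0.5,"ax":0,"ay":0,"az":0},{"claw":0.5,"tx":0,"ty":0,"tz":-0.9,"ax":0,"ay":0,"az":0},{"claw":0.5,"tx":0,"ty":0,"tz":-1,"ax":0,"ay":0,"az":0},{"claw":0.5,"tx":-0.5,"ty":0,"tz":-1,"ax":0,"ay":0,"az":0}]' | grep pos
python3 -m crank '[{"claw":0.5,"tx":-0.5,"ty":0,"tz":0,"ax":0,"ay":0,"az":0},{"claw":0.5,"tx":-1,"ty":0,"tz":0,"ax":0,"ay":0,"az":0},{"claw":0.5,"tx":-1,"ty":0,"tz":0,"ax":0,"ay":0,"az":0},{"claw":0.5,"tx":-1,"ty":0,"tz":0,"ax":0,"ay":0,"az":0},{"claw":0.5,"tx":-1,"ty":0,"tz":0,"ax":0,"ay":0,"az":0}]' 
python3 - <<'E'
from h import *
c=snap('side')
for z in (.0315,.0435,.0575): print(z,fit(c,(.507,.163),.029,z-.003,z+.004))
cv2.imwrite('pics/g6.png',cv2.resize(c['img'][210:270,205:285,::-1],(640,480),interpolation=2))
E
```

```text
position: [0.5077, 0.1165, 0.1312]
time_s: 38.35
position: [0.5069, 0.0145, 0.1304]
tcp_rot: [-0.0, 0.706, 0.708, -0.0]
ft_force: [-0.6, -0.0, 0.9]
width: 0.495
grasp_force: 0.0
0.0315 (46, [0.5072, 0.1741, 0.0315, 0.0494, 0.0287], [0.5084, 0.1779, 0.0316])
0.0435 (44, [0.507, 0.1724, 0.0437, 0.0436, 0.0263], [0.5063, 0.1768, 0.0437])
0.0575 (76, [0.5084, 0.1659, 0.058, 0.0353, 0.0384], [0.5079, 0.1689, 0.058])
```

View pics/g6.png

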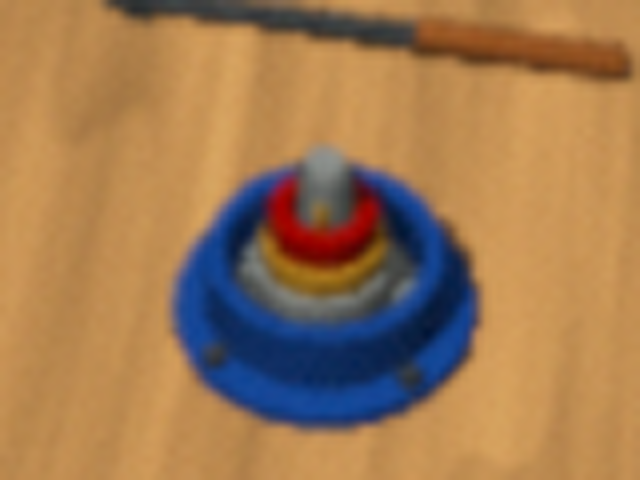

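Steel (320,300), brass (322,270) and red (322,235) are stacked flat with no gaps. Their tops are at 31.5, 43.7 and 58 mm, as they should be.

```bash
python3 -c "from plant import job_done; print(job_done())"
```

```text
the job is handed in; nothing more can be done
None
```

I stacked the steel, brass and red rings on the post in that order, pressed each to a hard stop, and handed the job in at about 38 s; the hand-in returned no verdict.

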